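# Plug the power module into its chassis bay and latch it

### The job

The loose power module is lying askew on the deck of the open power chassis and is too wide to pick up: slide it in, using the guide rail to line it up, until its block plug is fully home in the socket. Push firmly enough to overcome the grip of the contacts, but do not ram it. Then swing the retaining latch all the way shut behind the module, and leave the other things on the bench where they are.

Things in the scene. Friction and masses are not known exactly. Their poses are not given: they have to be found in the camera images.
- chassis: Plain open steel power chassis fixed to the bench: flat deck, top 10 mm above the bench, x -190 to +130, y -110 to +130 mm, open at the -x end and -y side, a lip 14 mm high on the others. Origin: at bench height under the centre of the seated module. Its +x is the plug-in direction (towards the socket), +y points across the deck from the free bay to the guide rail, z up.
- guide_rail (a point): Middle of the guide rail's guiding face at its top edge: an aluminium strip along the chassis x, 8 mm thick, 12 mm high above the deck, from x -170 to +30 mm in the chassis frame. The face looks to -y of the chassis at y = +46.5 mm, 0.5 mm clear of the side of a centred module. Axes as the chassis.
- neighbour (a point): Centre of the top of the narrower module already plugged in beyond the rail (fixed; in the chassis frame x -52 to +60, y +64 to +120 mm, top 55 mm above the bench). Its own shut latch, bar and post, reaches back to x -65 over y +81 to +130 mm, up to 40 mm above the bench. Shows how the job ends; leave alone.
- socket_face (a point): Centre of the free bay's socket mouth: black receptacle block 84 wide, 40 mm high on the deck, hole 46.5 wide, 18.5 high, 23 mm deep facing -x of the chassis, side bevels 3 mm. Lies 60 mm along chassis +x, 32 mm above the bench; axes as the chassis. Contacts resist with 12 N over the last 8 mm (15 to 22 N push in all), no spring-back; then a hard stop on the block's face. Over 40 N is ramming.
- module: Loose power module lying on the deck: aluminium box 120 (x) x 92 (y) x 45 (z) mm, 0.4 to 0.65 kg, gliding on the deck with 1 to 2.5 N of friction; black block plug 44 wide, 16 high, 18 mm long in the middle of its +x end, 22 mm above the underside. Origin: centre of the box's underside (without plug). Seated, the origin is over the chassis origin, axes parallel.
- plug_shoulder (a point): Centre of the module's +x end face, at the root of the plug (60 mm ahead of the module's origin, 22 mm above its underside); axes as the module. Fully home it coincides with socket_face.
- latch (a joint): Retaining latch on a vertical pivot, rad: 0 = parked along the guide rail, tip towards chassis -x; it grows counter-clockwise seen from above, tip first towards -y, to 1.571 = shut, the bar across the back of the seated module, 1.5 mm behind it. Stiff pivot (0.05 N m), stays where left. It holds the module in; it is not meant for driving it home.
- latch_pivot (a point): Pivot axis of the latch, at mid-height of its bar: 65.5 mm behind (-x) and 52.5 mm to +y of the chassis origin, 34 mm above the bench. The steel bar is 8 mm wide, 12 mm high (28 to 40 mm above the bench) and reaches 58 mm from the pivot.
- latch_tab (a point): Thumb tab on the latch bar, 53 mm from the pivot: 10 mm long, 4 mm thick, standing to 53 mm above the bench. The point is 46 mm above the bench.
- dish: Shallow glass dish 90 mm across and 15 mm high, standing on the bench: leave alone. Origin under its centre.
- screwdriver: Screwdriver 200 mm long lying on the bench: leave alone. Origin under its middle, x along it.
- dust_cap: Grey plastic connector cap 52 x 34 x 22 mm on the bench: leave alone. Origin under its centre.
Not all that is in view belongs to the job. Of the things that look like the module, the largest one is meant.

How it is judged:
On the way, in this order (a step that is already met when the one before it is completed fails the run):
1. the module's plug is fully home in the socket, the latch still open (x of plug_shoulder in the frame of socket_face above -0.002 m and distance between plug_shoulder and socket_face below 0.004 m and value of joint latch below 0.8 rad), for 0.2 s.
2. the latch is shut behind the module (value of joint latch above 1.45 rad), for 0.2 s.
At the end, for the whole second after the job is handed in: The module stands still with its end face within 2 mm of the socket block's face, within 4 mm of the centred place and 0.04 rad of square; the latch is shut (above 1.45 rad) (x of plug_shoulder in the frame of socket_face above -0.002 m and distance between plug_shoulder and socket_face below 0.004 m and angle between the x axis of module and the x axis of chassis, either way round below 0.04 rad and value of joint latch above 1.45 rad and linear speed of module below 0.01 m/s); the robot touches nothing.
It fails at once if the module is rammed: pushed with more than 40 N (contact force between any of the fingers, the arm and module above 40 N).
It fails at once if the dish is shifted by more than 20 mm (distance of dish from where it was at the start of the episode above 0.02 m).
It fails at once if the screwdriver is shifted by more than 20 mm (distance of screwdriver from where it was at the start of the episode above 0.02 m).
It fails at once if the dust cap is shifted by more than 20 mm (distance of dust_cap from where it was at the start of the episode above 0.02 m).
It also fails if it takes over 54 s, if anything falls off the work surface, if the arm or the gripper's body presses on something with over 40 N, if the wrist force passes 120 N, or if a joint passes its speed limit or range.

### The arm

A 7-joint arm with a two-finger parallel gripper is mounted at the origin on the work surface. World frame = base frame: x ahead of the robot, y to its left, z up, the work surface at z = 0. Lengths are in m, angles in rad, forces in N, time in s.
With the tool pointing down it reaches from about 0.4 to 0.875 m from the base axis. Payload 19.3 kg.
Tool frame: the origin (TCP) lies at the very end of the fingers, on their centre line; the grasp point (between the pads) lies 19 mm behind it; z points along the fingers, y is the line along which they close (so a half turn about z gives the same grasp; the last joint's range is limited). The gripper opens to 85 mm and grips with 20 to 120 N. Pads are 22 mm wide; open, the fingers measure 114 mm over their backs; the gripper's body (76 mm by 85 mm) begins 54 mm behind the grasp point. The pads swing forward as they close: fully open they stand 13 mm farther back than shut.
Start: joints at [-1.321, 0.521, -0.036, 1.599, 0.021, 1.021, -0.113], TCP at [0.197, 0.593, 0.231] pointing down, gripper open.
Joint ranges: [-2.91, 2.91], [-0.3, 2.13], [-1.5, 1.42], [0.17, 2.43], [-1.26, 4.41], [0.16, 1.93], [-2.52, 2.52]. Speed limits (rad/s): [1.89, 1.89, 2.39, 2.39, 3.01, 3.01, 3.01].

### API

Orientations are given as [roll, pitch, yaw] about the fixed x, y, z axes, in that order (R = Rz(yaw) Ry(pitch) Rx(roll)).
In Python, from workcell import monitor, optics, job_done gives the robot as it stands.
- The arm moves only by the shell command python3 -m handwheel 'ROWS' [FORCE]. ROWS is JSON, a list of rows, each an object of numbers: "dx", "dy", "dz": the shift along the tool's x, y, z in cm; "wx", "wy", "wz": the turn, a rotation vector about the tool's x, y, z in rad; "claw": the opening in per cent of the stroke, from 0 (shut) to 100 (fully open). A call has 1 to 8 rows; each row shifts and turns the commanded pose from where the row before left it, along the tool's axes as they then stand; what a row does not reach is not made up. A row lasts 1/8 s, in which the tool goes at most 62.5 mm and 10.7 degrees, less where a joint would pass 70% of its speed; a pose out of reach is approached as far as the arm can. A call with a gripper value outside its range is refused whole. The fingers move at their own pace and stop on an object; FORCE is the grip in N (left out, the last holds). Time passes only in rows, so rows that do not move let the fingers close. It gives the time, the measured TCP pose, the force, the opening and the grip force at its end, in the units of the state.
- monitor.observe(): the state, without advancing time (a new reading comes with each control period).
- optics.grab_frame(name): name is "scene" or "top" or "wrist"; returns a dict with "frame" (480x640x3 uint8, blue, green, red), "fovy" (degrees; the focal length in pixels is half the picture's height over the tangent of half this angle, whatever the lens; pixels are square), "cx", "cy" (the principal point, pixels), "R" (3x3) and "t" (3): a world point X has camera coordinates R X + t. Camera axes: x right, y down, z forward; pixel columns grow to the right and rows downward; lengths in m; the calibration is good to about 2 mm. The wrist camera is an equidistant fisheye: a pixel r from the principal point sees the ray r / f radians off the axis. A picture is of the moment at which its call begins. There is no depth.
- job_done(): hands the job in; it is judged then, once.
Trained networks look in the newest picture that a camera, given by its name, has taken for a name from the list of things; names that differ only in an ending like _2 or _b are one class to them, and where a whole thing is asked for, a point or a joint stands for the part that bears it (a point fixed in the world has none). Each returns a list of dicts, best first, with "p" (0 to 1); they miss things now and then, are a little off and sometimes report something else, mostly with a low value. They report only what shows in the picture. A call takes as long as a camera call. They do not tell look-alikes from the thing itself.
- optics.masks_of(name, camera): "region" (480x640 bool, what is visible of it) and "rect" ([left, top, width, height] in pixels, round what is visible of it).
The state is a dict: "clock": time; "qpos": joint angles; "qd": joint speeds; "joint_efforts": joint torques, N m; "position": TCP position; "tool_rot": TCP orientation; "force": force on the tool from outside, world axes, zero at the start; "moment": the same for the moment, N m; "grip_width": finger opening in m; "finger_force": force on a finger pad.
Only numpy, scipy, OpenCV 4.12 (cv2) and the standard library are available. Lean on these libraries where they do the work, as an engineer would, in place of code of your own. Each camera call takes 0.05 s, during which the arm holds its last target. There are 200 camera calls.

## Working session

There is one attempt and no reset: what is moved stays moved. The work goes in short steps, Python scripts to look and compute and a shell command to move; the robot and the scene stay as the last step left them, time stands still between calls to the robot, and variables do not carry over. Pictures are saved under pics/ and viewed, at most 10 in all, crops included, and the job is handed in when it is done.

```bash
mkdir -p pics; cat > h.py <<'E'
import numpy as np, cv2
from workcell import monitor, optics, job_done
from scipy.spatial.transform import Rotation as Ro
def ray(g,u,v):
    f=240/np.tan(np.radians(g["fovy"])/2); R=np.array(g["R"]);t=np.array(g["t"])
    d=np.array([(u-g["cx"])/f,(v-g["cy"])/f,1.]); 
    return -R.T@t, R.T@d
def onplane(g,u,v,z):
    o,d=ray(g,u,v); return o+d*(z-o[2])/d[2]
def proj(g,X):
    f=240/np.tan(np.radians(g["fovy"])/2); c=np.array(g["R"])@np.array(X,float)+np.array(g["t"])
    return g["cx"]+f*c[0]/c[2], g["cy"]+f*c[1]/c[2]
E
python3 - <<'E'
from h import *
s=monitor.observe();print(s)
for n in("scene","top"):
    g=optics.grab_frame(n);cv2.imwrite(f"pics/{n}0.png",g["frame"]);print(n,g["fovy"],g["cx"],g["cy"],np.round(g["R"],3),g["t"])
    for k in("module","chassis","latch","guide_rail","neighbour","socket_face","latch_tab","dish","screwdriver","dust_cap"):
        try: print(k,[(round(m["p"],2),m["rect"]) for m in optics.masks_of(k,n)][:4])
        except Exception as e: print(k,e)
E
```

```text
{'clock': 0.0, 'qpos': array([-1.32119905,  0.5220276 , -0.03632278,  1.59997541,  0.02120673,
        1.02108125, -0.11279423]), 'qd': array([ 4.91382903e-04, -2.05485616e-04, -6.21659829e-05,  6.76050451e-05,
       -1.96549145e-03,  5.31111710e-04, -8.03750064e-04]), 'joint_efforts': array([ 5.74578426e-04, -9.27108836e+01,  1.97993517e+00, -3.69928551e+01,
        1.77953881e-02,  8.22471105e-03,  2.51480671e-06]), 'position': array([0.19642164, 0.59299782, 0.23072898]), 'tool_rot': array([-3.14048953e+00,  8.55315133e-05,  2.82179014e+00]), 'force': array([0.30414974, 0.4484835 , 1.04502187]), 'moment': array([ 0.00919911, -0.02260141,  0.03344093]), 'finger_force': 0.0, 'grip_width': 0.0857057977138312}
scene 46.41739688036763 320.20932014076664 245.362556319917 [[-0.447  0.895 -0.011]
 [ 0.589  0.285 -0.756]
 [-0.674 -0.344 -0.654]] [ 0.271877   -0.29454429  1.78212613]
module [(0.84, [302.3, 306.4, 33.4, 42.2]), (0.81, [286.6, 220.9, 59.9, 51.5]), (0.81, [223.3, 220.4, 37.5, 38.8]), (0.17, [190.4, 186.4, 41.6, 39.3])]
chassis [(0.75, [262.9, 207.0, 161.5, 109.3])]
latch []
gu
[... 488 characters left out ...]
7]
 [-0.997 -0.012 -0.075]
 [ 0.075  0.008 -0.997]] [0.00532266 0.59949219 1.05206869]
module [(0.87, [299.4, 228.6, 64.3, 55.8]), (0.77, [397.8, 220.4, 42.0, 43.2]), (0.77, [260.5, 144.2, 44.0, 43.4])]
chassis [(0.86, [224.5, 202.3, 155.2, 126.6]), (0.43, [138.4, 226.4, 27.3, 27.8])]
latch [(0.31, [222.9, 203.7, 153.3, 126.7])]
guide_rail [(0.57, [224.5, 202.0, 156.8, 126.4])]
neighbour [(0.89, [224.4, 204.9, 151.8, 125.2])]
socket_face [(0.82, [226.4, 205.3, 151.7, 127.7])]
latch_tab [(0.5, [311.2, 281.1, 27.8, 10.3])]
dish [(0.92, [144.7, 267.5, 37.2, 37.5]), (0.4, [225.3, 204.2, 155.6, 125.6])]
screwdriver [(0.58, [475.0, 235.0, 10.1, 83.2])]
dust_cap [(0.76, [138.3, 223.6, 25.7, 29.7])]
```

```bash
python3 - <<'E'
import cv2
t=cv2.imread("pics/top0.png")[130:350,120:500]; cv2.imwrite("pics/a.png",cv2.resize(t,None,fx=2.1,fy=2.1,interpolation=cv2.INTER_CUBIC))
t=cv2.imread("pics/top0.png")[190:340,215:395]; cv2.imwrite("pics/b.png",cv2.resize(t,None,fx=4,fy=4,interpolation=cv2.INTER_CUBIC))
t=cv2.imread("pics/scene0.png")[190:360,180:440]; cv2.imwrite("pics/c.png",cv2.resize(t,None,fx=3,fy=3,interpolation=cv2.INTER_CUBIC))
E
```

```text
(no output)
```

View pics/a.png

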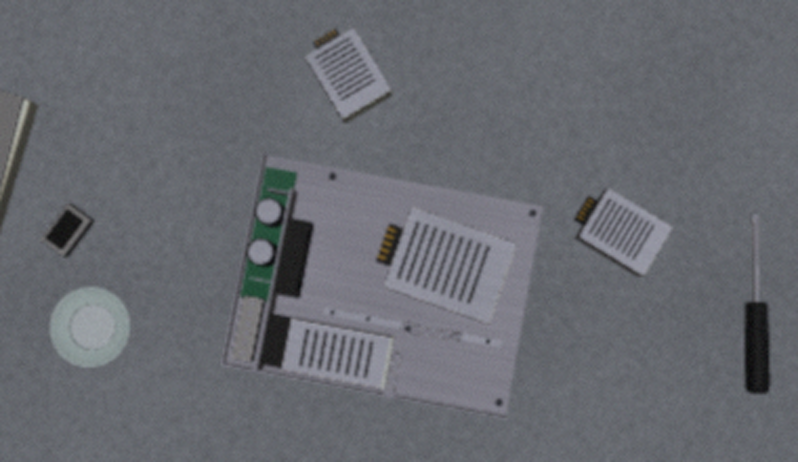

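View pics/b.png

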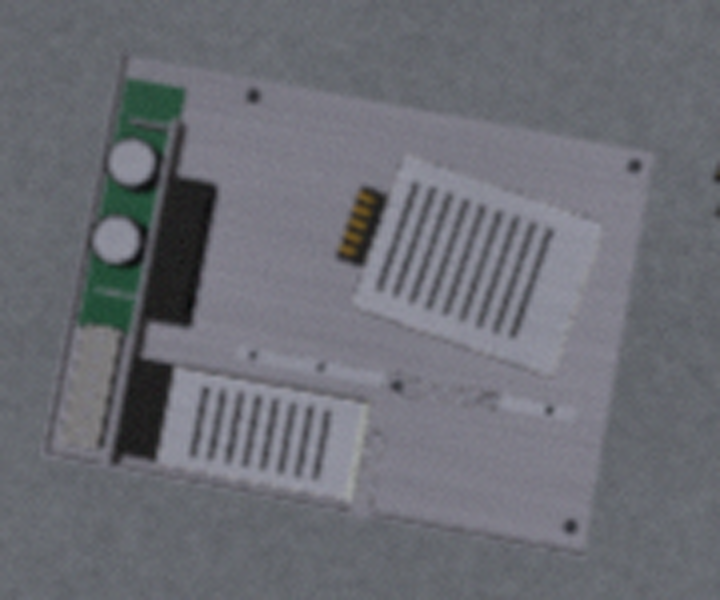

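View pics/c.png

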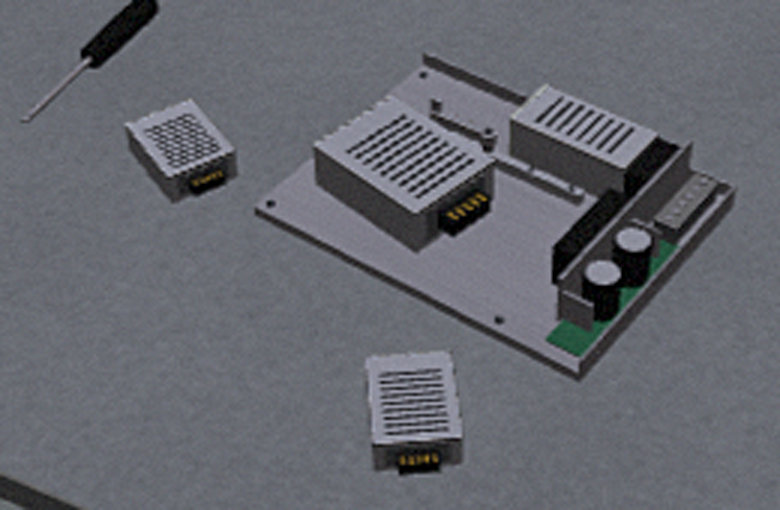

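Top view (full-image pixels): module look-alikes are at (331,256) on the deck, (419,242) and (282,166) on the bench, and the plugged neighbour at (280,298). I choose (331,256): it is the largest and lies askew on the deck, with the plug facing the socket block. The close crop confirms this. The latch bar is parked along the rail at about (327,287).

```bash
python3 - <<'E'
from h import *
from scipy.optimize import least_squares
T=optics.grab_frame("top");S=optics.grab_frame("scene")
tb=lambda u,v:(215+(u-1.5)/4,190+(v-1.5)/4)
sc=lambda u,v:(180+(u-1)/3,190+(v-1)/3)
ch=[(T,tb(652,155),(-190,-110,10)),(T,tb(583,550),(-190,130,24)),(T,tb(125,58),(130,-110,24)),(T,tb(45,455),(130,130,24)),
(T,tb(368,403),(-52,64,55)),(T,tb(350,502),(-52,120,55)),(T,tb(216,185),(60,-42,50)),(T,tb(191,326),(60,42,50)),
(S,sc(255,210),(-190,-110,10)),(S,sc(545,86),(-52,120,55)),(S,sc(511,121),(-52,64,55)),(S,sc(580,378),(130,-110,0)),(S,sc(553,245),(60,-42,50)),(S,sc(735,185),(130,130,24))]
mo=[(T,tb(407,157),(60,-46,55)),(T,tb(355,303),(60,46,55)),(T,tb(600,225),(-60,-46,55)),(T,tb(553,376),(-60,46,55)),
(S,sc(315,148),(-60,-46,55)),(S,sc(418,210),(60,-46,55)),(S,sc(496,155),(60,46,55)),(S,sc(390,97),(-60,46,55)),(S,sc(418,250),(60,-46,10))]
def fit(pts,x0):
    def r(p):
        c,s=np.cos(p[2]),np.sin(p[2]);o=[]
        for g,px,q in pts:
            q=np.array(q)/1e3;X=[p[0]+c*q[0]-s*q[1],p[1]+s*q[0]+c*q[1],q[2]]
            o+=list(np.subtract(proj(g,X),px))
        return o
    f=least_squares(r,x0,loss="soft_l1");print(np.round(f.x,4),np.round(np.reshape(r(f.x),(-1,2)),1).tolist());return f.x
c=fit(ch,[.55,0,1.4]);m=fit(mo,[.55,0,1.4])
d=m[:2]-c[:2];R=np.array([[np.cos(c[2]),np.sin(c[2])],[-np.sin(c[2]),np.cos(c[2])]])
print("mod in chassis",R@d*1e3,np.degrees(m[2]-c[2]))
# heights by triangulation of module top corners
for a,b in zip(mo[:4],[mo[5],mo[6],mo[4],mo[7]]):
    o1,d1=ray(T,*a[1]);o2,d2=ray(S,*b[1]);k=np.linalg.lstsq(np.c_[d1,-d2],o2-o1,rcond=None)[0];print(np.round((o1+d1*k[0]+o2+d2*k[1])/2,4))
np.save("c.npy",c);np.save("m.npy",m)
E
```

```text
[0.5601 0.0637 1.4012] [[0.8, -0.7], [1.1, 2.0], [-0.8, -1.4], [-0.6, 0.4], [0.9, -0.1], [0.8, -0.2], [-0.9, -0.5], [-1.6, 0.5], [-0.5, -1.4], [0.4, -0.8], [-0.4, -1.3], [-0.0, 1.5], [0.1, 0.2], [0.5, 0.3]]
[ 0.5658 -0.0367  1.2625] [[-0.7, -0.3], [-0.6, 1.7], [1.3, -0.7], [0.5, 0.3], [-0.6, -1.2], [-0.2, 0.7], [0.1, 0.6], [0.7, -0.9], [0.1, 1.1]]
mod in chassis [-97.97041123 -22.56844305] -7.94426093543813
[0.6268 0.0056 0.056 ]
[0.5434 0.0342 0.0595]
[ 0.5905 -0.1061  0.0511]
[ 0.5049 -0.0801  0.0525]
```

```bash
python3 -m handwheel '[{"dx":-4.5,"dy":-3.35,"claw":60},{"dx":-4.5,"dy":-3.35},{"dx":-4.5,"dy":-3.35},{"dx":-4.5,"dy":-3.35},{"dx":-4.5,"dy":-3.35},{"dx":-4.5,"dy":-3.35},{"dx":-4.5,"dy":-3.35},{"dx":-4.5,"dy":-3.35}]'; python3 -m handwheel '[{"dx":-4.5,"dy":-3.35},{"dx":-4.5,"dy":-3.35},{"dx":-4.5,"dy":-3.35},{"dx":-4.5,"dy":-3.35},{"dx":-4.5,"dy":-3.35},{"wz":-0.15},{},{}]'
python3 - <<'E'
from h import *
s=monitor.observe();print(s["position"],s["tool_rot"],s["qpos"],s["force"],s["grip_width"])
g=optics.grab_frame("wrist");cv2.imwrite("pics/w1.png",g["frame"]);print(g["fovy"],g["cx"],g["cy"],np.round(g["R"],3),-np.array(g["R"]).T@g["t"])
E
```

```text
[0.19649619 0.59331451 0.2312955 ] [3.14157859e+00 2.12248232e-05 2.82182018e+00] [-1.32123235  0.52139941 -0.03629828  1.59948795  0.02122726  1.02107837
 -0.11277812] [ 0.68658184  0.15927531 -0.02378826] 0.08517033048756305
65.70646984690485 319.013391099506 244.36418466838165 [[ 0.315  0.949  0.   ]
 [ 0.911 -0.302  0.281]
 [ 0.267 -0.088 -0.96 ]] [0.12947403 0.6161957  0.37312195]schema error: expected keys dx, dy, dz, wx, wy, wz, claw
schema error: expected keys dx, dy, dz, wx, wy, wz, claw
```

View pics/w1.png

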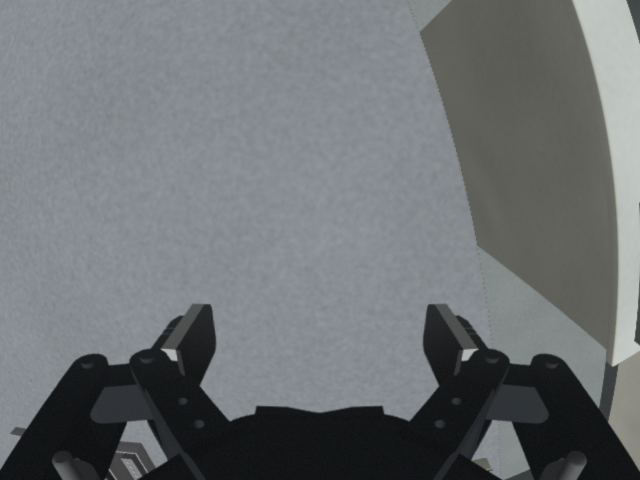

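The wrist view shows only the bench and the open fingers (tips at about (210,310) and (430,310)), with a box edge on the right. The rows were refused because every key must be given, so I'll write them out in full.

```bash
python3 -m handwheel '[{"dx":-4.5,"dy":-3.35,"dz":0,"wx":0,"wy":0,"wz":0,"claw":60},{"dx":-4.5,"dy":-3.35,"dz":0,"wx":0,"wy":0,"wz":0,"claw":60},{"dx":-4.5,"dy":-3.35,"dz":0,"wx":0,"wy":0,"wz":0,"claw":60},{"dx":-4.5,"dy":-3.35,"dz":0,"wx":0,"wy":0,"wz":0,"claw":60},{"dx":-4.5,"dy":-3.35,"dz":0,"wx":0,"wy":0,"wz":0,"claw":60},{"dx":-4.5,"dy":-3.35,"dz":0,"wx":0,"wy":0,"wz":0,"claw":60},{"dx":-4.5,"dy":-3.35,"dz":0,"wx":0,"wy":0,"wz":0,"claw":60},{"dx":-4.5,"dy":-3.35,"dz":0,"wx":0,"wy":0,"wz":0,"claw":60}]'; python3 -m handwheel '[{"dx":-4.5,"dy":-3.35,"dz":0,"wx":0,"wy":0,"wz":0,"claw":60},{"dx":-4.5,"dy":-3.35,"dz":0,"wx":0,"wy":0,"wz":0,"claw":60},{"dx":-4.5,"dy":-3.35,"dz":0,"wx":0,"wy":0,"wz":0,"claw":60},{"dx":-4.5,"dy":-3.35,"dz":0,"wx":0,"wy":0,"wz":0,"claw":60},{"dx":-4.5,"dy":-3.35,"dz":0,"wx":0,"wy":0,"wz":0,"claw":60},{"dx":0,"dy":0,"dz":0,"wx":0,"wy":0,"wz":-0.15,"claw":60},{"dx":0,"dy":0,"dz":0,"wx":0,"wy":0,"wz":0,"claw":60}]'
python3 - <<'E'
from h import *
s=monitor.observe();print(s["position"],s["tool_rot"],s["qpos"],s["force"],s["grip_width"])
g=optics.grab_frame("wrist");cv2.imwrite("pics/w2.png",g["frame"]);print(g["fovy"],g["cx"],g["cy"],np.round(g["R"],3),-np.array(g["R"]).T@g["t"])
E
```

```text
clock: 2.25
position: [0.4549, 0.2242, 0.2316]
tool_rot: [3.141, 0.0, 2.822]
force: [1.2, 0.7, 0.8]
grip_width: 0.0513
finger_force: 0.0
clock: 3.12
position: [0.6149, -0.0043, 0.2311]
tool_rot: [3.141, -0.0, 2.971]
force: [-0.4, 0.4, 0.3]
grip_width: 0.0512
finger_force: 0.0
[ 0.61489116 -0.00433182  0.23110949] [ 3.14129236e+00 -3.63788793e-04  2.97054265e+00] [-0.1661189   0.50841654  0.11258098  1.63340017 -0.06533027  1.00372279
  1.36721136] [-0.36133499  0.39560766  0.28988644] 0.051163986480819136
65.70646984690485 319.013391099506 244.36418466838165 [[ 0.171  0.985  0.001]
 [ 0.946 -0.164  0.281]
 [ 0.277 -0.047 -0.96 ]] [0.54530277 0.00817515 0.37294592]
```

View pics/w2.png

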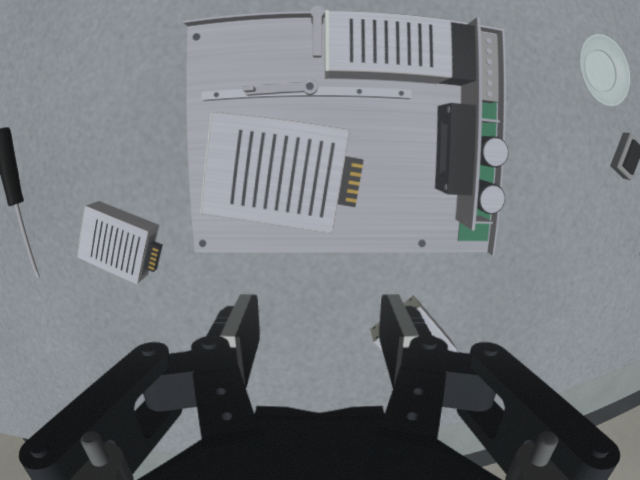

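The wrist view shows the whole chassis. The module's top corners are at (211,112), (348,129), (334,232) and (202,214), with its plug at (352,182). The socket block is at (455,147), the rail face runs from (203,99) to (411,97), the latch pivot is at (309,87) and its tab at (250,89). Now I'll refit from this view.

```bash
cat >> h.py <<'E'
from scipy.optimize import least_squares
def fproj(g,X):
    f=240/np.tan(np.radians(g["fovy"])/2); c=np.array(g["R"])@np.array(X,float)+np.array(g["t"])
    n=np.hypot(c[0],c[1]); r=f*np.arctan2(n,c[2]); return g["cx"]+r*c[0]/n, g["cy"]+r*c[1]/n
def ffit(g,pts,x0):
    def r(p):
        c,s=np.cos(p[2]),np.sin(p[2]);o=[]
        for px,q in pts:
            q=np.array(q)/1e3;o+=list(np.subtract(fproj(g,[p[0]+c*q[0]-s*q[1],p[1]+s*q[0]+c*q[1],q[2]]),px))
        return o
    f=least_squares(r,x0,loss="soft_l1");print(np.round(f.x,4),np.round(np.reshape(r(f.x),(-1,2)),1).tolist());return f.x
def rel(c,m):
    d=m[:2]-c[:2];R=np.array([[np.cos(c[2]),np.sin(c[2])],[-np.sin(c[2]),np.cos(c[2])]]);return np.r_[R@d*1e3,np.degrees(m[2]-c[2])]
def tcp(c):
    s=monitor.observe();print("t",s["clock"],"tcp in chassis",np.round(rel(c,np.r_[s["position"][:2],s["tool_rot"][2]]),1),"z",s["position"][2],"F chassis x,y,z",np.round(Ro.from_euler("z",-c[2]).apply(s["force"]),1))
E
python3 - <<'E'
from h import *
g=optics.grab_frame("wrist")
ch=[((195,253),(-190,-110,10)),((203,99.5),(-170,46.5,22)),((411,97.5),(30,46.5,22)),((309.5,87),(-65.5,52.5,40)),((326,74),(-52,64,55)),((441,105),(60,42,50)),((437,188),(60,-42,50))]
mo=[((211,112),(-60,46,55)),((348.5,129),(60,46,55)),((334,232.5),(60,-46,55)),((202,214),(-60,-46,55))]
c=ffit(g,ch,np.load("c.npy"));m=ffit(g,mo,np.load("m.npy"));print(rel(c,m))
np.save("c2.npy",c);np.save("m2.npy",m);tcp(c)
for q in ((-98,-105),(-98,-21)): print(q)
E
```

```text
[0.5609 0.0643 1.3964] [[-0.9, -0.2], [-1.9, 0.9], [0.2, 1.2], [-0.0, -0.2], [-0.8, -2.7], [9.8, -1.8], [10.3, 7.3]]
[ 0.5661 -0.0353  1.2557] [[0.2, 0.1], [1.0, -0.7], [-0.6, -0.0], [-0.5, 0.7]]
[-97.24511301 -22.36083761  -8.06259846]
t 3.225 tcp in chassis [-57.4 -64.7  90.1] z 0.23135197265485963 F chassis x,y,z [ 0.2  0.8 -0.2]
(-98, -105)
(-98, -21)
```

```bash
python3 -m handwheel '[{"dx":-3.8,"dy":-4,"dz":0,"wx":0,"wy":0,"wz":0,"claw":60},{"dx":0,"dy":0,"dz":5,"wx":0,"wy":0,"wz":0,"claw":60},{"dx":0,"dy":0,"dz":5,"wx":0,"wy":0,"wz":0,"claw":60},{"dx":0,"dy":0,"dz":5,"wx":0,"wy":0,"wz":0,"claw":60},{"dx":0,"dy":0,"dz":5,"wx":0,"wy":0,"wz":0,"claw":60},{"dx":0,"dy":0,"dz":0.8,"wx":0,"wy":0,"wz":0,"claw":60},{"dx":0,"dy":0,"dz":0,"wx":0,"wy":0,"wz":0,"claw":60}]'
python3 -c "
from h import *
tcp(np.load('c2.npy'))"
```

```text
clock: 4.1
position: [0.6461, -0.0496, 0.0244]
tool_rot: [-3.141, 0.001, 2.971]
force: [0.2, -0.1, 0.2]
grip_width: 0.0514
finger_force: 0.0
t 4.1 tcp in chassis [ -97.4 -103.6   90.2] z 0.0243955101658865 F chassis x,y,z [-0.1 -0.2  0.2]
```

```bash
python3 -m handwheel '[{"dx":0.8,"dy":0,"dz":0,"wx":0,"wy":0,"wz":0,"claw":60},{"dx":0.5,"dy":0,"dz":0,"wx":0,"wy":0,"wz":0,"claw":60},{"dx":0.5,"dy":0,"dz":0,"wx":0,"wy":0,"wz":0,"claw":60},{"dx":0.5,"dy":0,"dz":0,"wx":0,"wy":0,"wz":0,"claw":60},{"dx":0.5,"dy":0,"dz":0,"wx":0,"wy":0,"wz":0,"claw":60},{"dx":0.5,"dy":0,"dz":0,"wx":0,"wy":0,"wz":0,"claw":60},{"dx":0.5,"dy":0,"dz":0,"wx":0,"wy":0,"wz":0,"claw":60},{"dx":0.3,"dy":0,"dz":0,"wx":0,"wy":0,"wz":0,"claw":60}]'
python3 -c "
from h import *
tcp(np.load('c2.npy'))"
```

```text
clock: 5.1
position: [0.6049, -0.0429, 0.0233]
tool_rot: [-3.142, -0.0, 2.972]
force: [1.4, -0.7, -0.5]
grip_width: 0.0513
finger_force: 0.9
t 5.1 tcp in chassis [-98.  -61.9  90.3] z 0.023267171802399775 F chassis x,y,z [-0.5 -1.5 -0.5]
```

```bash
python3 -m handwheel '[{"dx":0.15,"dy":0,"dz":0,"wx":0,"wy":0,"wz":0,"claw":60},{"dx":0.15,"dy":0,"dz":0,"wx":0,"wy":0,"wz":0,"claw":60},{"dx":0,"dy":0,"dz":0,"wx":0,"wy":0,"wz":0,"claw":60}]'
python3 -c "
from h import *
tcp(np.load('c2.npy'))"; python3 -m handwheel '[{"dx":0.1,"dy":0,"dz":0,"wx":0,"wy":0,"wz":0,"claw":60},{"dx":0,"dy":0,"dz":0,"wx":0,"wy":0,"wz":0,"claw":60}]'
python3 - <<'E'
from h import *
tcp(np.load('c2.npy'))
g=optics.grab_frame("wrist");cv2.imwrite("pics/w3.png",g["frame"])
g=optics.grab_frame("top");cv2.imwrite("pics/t3.png",cv2.resize(g["frame"][190:340,215:395],None,fx=4,fy=4,interpolation=cv2.INTER_CUBIC))
E
```

```text
clock: 5.48
position: [0.6021, -0.0425, 0.0233]
tool_rot: [-3.142, -0.0, 2.972]
force: [0.7, -0.3, 0.2]
grip_width: 0.0514
finger_force: 0.0
t 5.475 tcp in chassis [-98.  -59.1  90.3] z 0.023268819260677965 F chassis x,y,z [-0.2 -0.7  0.2]
clock: 5.72
position: [0.6012, -0.0423, 0.0233]
tool_rot: [-3.142, -0.0, 2.972]
force: [1.4, -0.8, -0.2]
grip_width: 0.0513
finger_force: 0.3
t 5.725 tcp in chassis [-98.  -58.1  90.3] z 0.023284322277003458 F chassis x,y,z [-0.6 -1.6 -0.2]
```

View pics/w3.png

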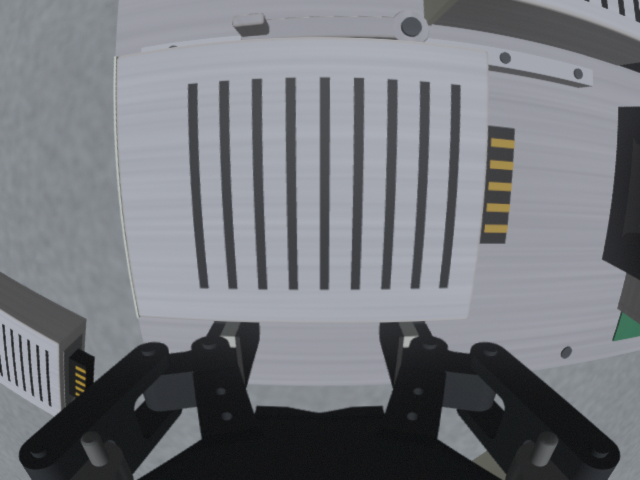

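The module is now nearly square, with its top corners at (117,56), (488,50), (468,318) and (138,318), and the rail is just ahead of it. I'll feel for the rail next.

```bash
for i in 1; do python3 -m handwheel '[{"dx":0.1,"dy":0,"dz":0,"wx":0,"wy":0,"wz":0,"claw":60},{"dx":0,"dy":0,"dz":0,"wx":0,"wy":0,"wz":0,"claw":60}]' | grep force:; python3 -m handwheel '[{"dx":0.1,"dy":0,"dz":0,"wx":0,"wy":0,"wz":0,"claw":60},{"dx":0,"dy":0,"dz":0,"wx":0,"wy":0,"wz":0,"claw":60}]'| grep force:; python3 -m handwheel '[{"dx":0.05,"dy":0,"dz":0,"wx":0,"wy":0,"wz":0,"claw":60},{"dx":0,"dy":0,"dz":0,"wx":0,"wy":0,"wz":0,"claw":60}]'; done
python3 -c "
from h import *
tcp(np.load('c2.npy'))"
```

```text
force: [-0.2, -0.2, 0.0]
finger_force: 0.3
force: [0.2, -0.8, -0.2]
finger_force: 0.6
clock: 6.58
position: [0.5992, -0.042, 0.0234]
tool_rot: [3.142, 0.001, 2.972]
force: [4.8, -0.1, -1.5]
grip_width: 0.0514
finger_force: 2.5
t 6.575 tcp in chassis [-98.  -56.1  90.3] z 0.023397420080084715 F chassis x,y,z [ 0.8 -4.7 -1.5]
```

```bash
python3 -m handwheel '[{"dx":0.05,"dy":0,"dz":0,"wx":0,"wy":0,"wz":0,"claw":60},{"dx":0,"dy":0,"dz":0,"wx":0,"wy":0,"wz":0,"claw":60}]'
python3 -m handwheel '[{"dx":-2,"dy":0,"dz":0,"wx":0,"wy":0,"wz":0,"claw":60},{"dx":0,"dy":0,"dz":-5,"wx":0,"wy":0,"wz":0,"claw":60},{"dx":0,"dy":0,"dz":-5,"wx":0,"wy":0,"wz":0,"claw":60},{"dx":0,"dy":0,"dz":-1,"wx":0,"wy":0,"wz":0.17,"claw":60},{"dx":0,"dy":0,"dz":0,"wx":0,"wy":0,"wz":0.17,"claw":60},{"dx":0,"dy":0,"dz":0,"wx":0,"wy":0,"wz":0.17,"claw":60},{"dx":0,"dy":0,"dz":0,"wx":0,"wy":0,"wz":0.17,"claw":60},{"dx":0,"dy":0,"dz":0,"wx":0,"wy":0,"wz":0.17,"claw":60}]'
python3 -m handwheel '[{"dx":0,"dy":0,"dz":0,"wx":0,"wy":0,"wz":0.18,"claw":60},{"dx":0,"dy":0,"dz":0,"wx":0,"wy":0,"wz":0.18,"claw":60},{"dx":0,"dy":0,"dz":0,"wx":0,"wy":0,"wz":0.18,"claw":60},{"dx":0,"dy":0,"dz":0,"wx":0,"wy":0,"wz":0.18,"claw":60},{"dx":-4.5,"dy":-3.8,"dz":0,"wx":0,"wy":0,"wz":0,"claw":60},{"dx":-4.5,"dy":-3.8,"dz":0,"wx":0,"wy":0,"wz":0,"claw":60},{"dx":0,"dy":0,"dz":0,"wx":0,"wy":0,"wz":0,"claw":60}]'
python3 - <<'E'
from h import *
tcp(np.load('c2.npy'))
g=optics.grab_frame("wrist");cv2.imwrite("pics/w4.png",g["frame"])
E
```

```text
clock: 6.82
position: [0.5991, -0.042, 0.0235]
tool_rot: [3.142, 0.002, 2.972]
force: [7.1, -1.6, -3.7]
grip_width: 0.0514
finger_force: 3.5
clock: 7.82
position: [0.6174, -0.045, 0.1331]
tool_rot: [-3.141, -0.001, 2.116]
force: [0.2, 0.4, 0.1]
grip_width: 0.0514
finger_force: 0.0
clock: 8.7
position: [0.5246, -0.1238, 0.1337]
tool_rot: [-3.14, 0.0, 1.397]
force: [0.8, 0.8, 0.6]
grip_width: 0.0511
finger_force: 0.0
t 8.7 tcp in chassis [-191.5    3.1    0. ] z 0.1336642139896226 F chassis x,y,z [ 0.9 -0.6  0.6]
```

View pics/w4.png

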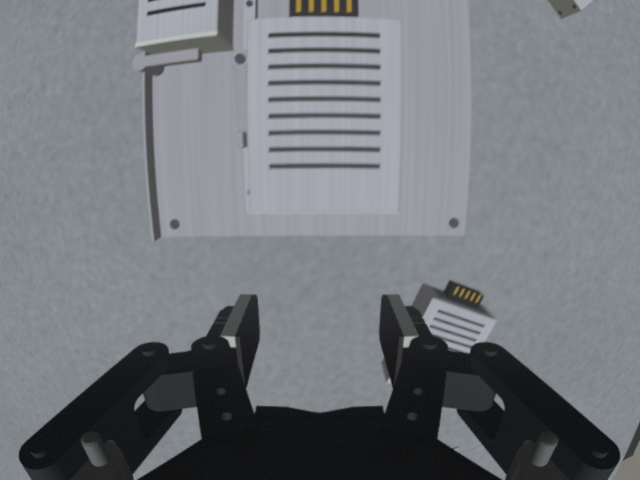

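The view shows the module square against the rail, with its back edge from (248,213) to (398,213). The look-alike at (455,320) is clear of the fingers. Next I'll go down behind the module and push.

```bash
python3 -m handwheel '[{"dx":0,"dy":0.3,"dz":5.5,"wx":0,"wy":0,"wz":0,"claw":60},{"dx":0,"dy":0,"dz":5.4,"wx":0,"wy":0,"wz":0,"claw":60},{"dx":1,"dy":0,"dz":0,"wx":0,"wy":0,"wz":0,"claw":60},{"dx":0.6,"dy":0,"dz":0,"wx":0,"wy":0,"wz":0,"claw":60},{"dx":0.6,"dy":0,"dz":0,"wx":0,"wy":0,"wz":0,"claw":60},{"dx":0.6,"dy":0,"dz":0,"wx":0,"wy":0,"wz":0,"claw":60},{"dx":0.6,"dy":0,"dz":0,"wx":0,"wy":0,"wz":0,"claw":60},{"dx":0.6,"dy":0,"dz":0,"wx":0,"wy":0,"wz":0,"claw":60}]'
python3 -c "
from h import *
tcp(np.load('c2.npy'))"
python3 -m handwheel '[{"dx":0.5,"dy":0,"dz":0,"wx":0,"wy":0,"wz":0,"claw":60},{"dx":0.5,"dy":0,"dz":0,"wx":0,"wy":0,"wz":0,"claw":60},{"dx":0.5,"dy":0,"dz":0,"wx":0,"wy":0,"wz":0,"claw":60},{"dx":0.5,"dy":0,"dz":0,"wx":0,"wy":0,"wz":0,"claw":60}]'
python3 -c "
from h import *
tcp(np.load('c2.npy'))"
```

```text
clock: 9.75
position: [0.5378, -0.0817, 0.0246]
tool_rot: [3.141, -0.0, 1.402]
force: [-0.7, -1.3, 0.1]
grip_width: 0.0512
finger_force: 0.8
t 9.75 tcp in chassis [-147.8   -2.6    0.3] z 0.02458326646045085 F chassis x,y,z [-1.4  0.5  0.1]
clock: 10.25
position: [0.541, -0.0622, 0.0243]
tool_rot: [-3.141, 0.0, 1.402]
force: [-0.3, -1.4, 0.8]
grip_width: 0.0514
finger_force: 0.8
t 10.25 tcp in chassis [-128.    -2.3    0.3] z 0.024262921304161394 F chassis x,y,z [-1.4  0.   0.8]
```

```bash
python3 -m handwheel '[{"dx":0.5,"dy":0,"dz":0,"wx":0,"wy":0,"wz":0,"claw":60},{"dx":0.5,"dy":0,"dz":0,"wx":0,"wy":0,"wz":0,"claw":60},{"dx":0.5,"dy":0,"dz":0,"wx":0,"wy":0,"wz":0,"claw":60},{"dx":0.5,"dy":0,"dz":0,"wx":0,"wy":0,"wz":0,"claw":60},{"dx":0.5,"dy":0,"dz":0,"wx":0,"wy":0,"wz":0,"claw":60},{"dx":0.5,"dy":0,"dz":0,"wx":0,"wy":0,"wz":0,"claw":60},{"dx":0.3,"dy":0,"dz":0,"wx":0,"wy":0,"wz":0,"claw":60},{"dx":0,"dy":0,"dz":0,"wx":0,"wy":0,"wz":0,"claw":60}]'
python3 - <<'E'
from h import *
tcp(np.load('c2.npy'))
g=optics.grab_frame("wrist");w=g["frame"];cv2.imwrite("pics/w5.png",w)
E
```

```text
clock: 11.25
position: [0.5466, -0.0296, 0.0243]
tool_rot: [3.142, -0.0, 1.402]
force: [-0.6, -0.4, 0.6]
grip_width: 0.051
finger_force: 0.0
t 11.25 tcp in chassis [-95.   -2.2   0.3] z 0.02431514600783022 F chassis x,y,z [-0.5  0.5  0.6]
```

View pics/w5.png

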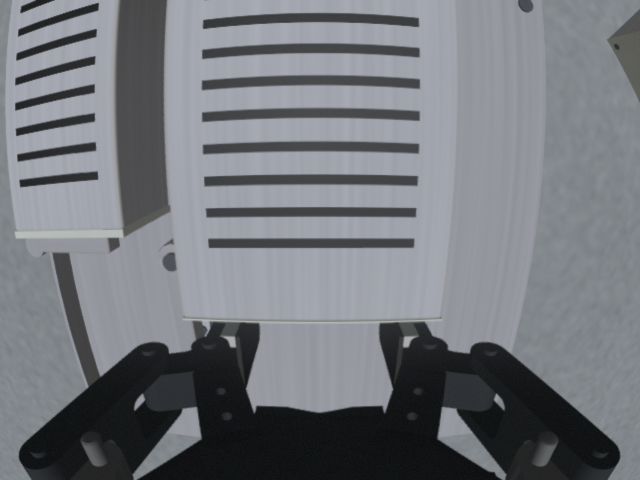

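The module's back edge runs from (183,318) to (442,318), square to the fingers and still along the rail. The latch pivot is at (168,262) and still parked. The plug is just at the socket mouth, so I'll go slower now.

```bash
python3 -m handwheel '[{"dx":0.25,"dy":0,"dz":0,"wx":0,"wy":0,"wz":0,"claw":60},{"dx":0.25,"dy":0,"dz":0,"wx":0,"wy":0,"wz":0,"claw":60},{"dx":0.2,"dy":0,"dz":0,"wx":0,"wy":0,"wz":0,"claw":60}]'
python3 -c "
from h import *
tcp(np.load('c2.npy'))"
python3 -m handwheel '[{"dx":0.2,"dy":0,"dz":0,"wx":0,"wy":0,"wz":0,"claw":60},{"dx":0.2,"dy":0,"dz":0,"wx":0,"wy":0,"wz":0,"claw":60}]'
python3 -c "
from h import *
tcp(np.load('c2.npy'))"
python3 -m handwheel '[{"dx":0.1,"dy":0,"dz":0,"wx":0,"wy":0,"wz":0,"claw":60},{"dx":0.1,"dy":0,"dz":0,"wx":0,"wy":0,"wz":0,"claw":60}]'
python3 -c "
from h import *
tcp(np.load('c2.npy'))"
```

```text
clock: 11.68
position: [0.5478, -0.0229, 0.0243]
tool_rot: [3.142, 0.0, 1.402]
force: [-0.3, -2.1, 1.0]
grip_width: 0.0515
finger_force: 0.8
t 11.675 tcp in chassis [-88.2  -2.2   0.3] z 0.02432660699424454 F chassis x,y,z [-2.1 -0.1  1. ]
clock: 11.92
position: [0.5484, -0.019, 0.0243]
tool_rot: [-3.142, 0.0, 1.402]
force: [0.4, -0.0, 0.3]
grip_width: 0.0512
finger_force: 0.8
t 11.925 tcp in chassis [-84.2  -2.1   0.3] z 0.024297972694143414 F chassis x,y,z [ 0.1 -0.4  0.3]
clock: 12.18
position: [0.5487, -0.0171, 0.0243]
tool_rot: [-3.142, 0.0, 1.402]
force: [0.2, -2.0, 0.9]
grip_width: 0.0511
finger_force: 0.8
t 12.175 tcp in chassis [-82.3  -2.1   0.3] z 0.024267083577986025 F chassis x,y,z [-2.  -0.5  0.9]
```

```bash
P='python3 -c "
from h import *
tcp(np.load(\"c2.npy\"))"'
python3 -m handwheel '[{"dx":0.1,"dy":0,"dz":0,"wx":0,"wy":0,"wz":0,"claw":60},{"dx":0.1,"dy":0,"dz":0,"wx":0,"wy":0,"wz":0,"claw":60}]' >/dev/null; eval "$P"
python3 -m handwheel '[{"dx":0.1,"dy":0,"dz":0,"wx":0,"wy":0,"wz":0,"claw":60}]'>/dev/null; eval "$P"
python3 -m handwheel '[{"dx":0.1,"dy":0,"dz":0,"wx":0,"wy":0,"wz":0,"claw":60}]'>/dev/null; eval "$P"
```

```text
t 12.425 tcp in chassis [-80.6  -2.1   0.3] z 0.024287639429005924 F chassis x,y,z [-6.5  0.1  0.8]
t 12.55 tcp in chassis [-80.5  -2.1   0.3] z 0.024322765687968338 F chassis x,y,z [-12.9   0.6   1.7]
t 12.675 tcp in chassis [-80.3  -2.    0.2] z 0.024315377664959392 F chassis x,y,z [-14.7   1.3   1.9]
```

```bash
P='python3 -c "
from h import *
tcp(np.load(\"c2.npy\"))"'
python3 -m handwheel '[{"dx":0.1,"dy":0,"dz":0,"wx":0,"wy":0,"wz":0,"claw":60}]' >/dev/null; eval "$P"
python3 -m handwheel '[{"dx":0.05,"dy":0,"dz":0,"wx":0,"wy":0,"wz":0,"claw":60}]'>/dev/null; eval "$P"
python3 -m handwheel '[{"dx":0.05,"dy":0,"dz":0,"wx":0,"wy":0,"wz":0,"claw":60}]'>/dev/null; eval "$P"
```

```text
t 12.8 tcp in chassis [-79.5  -2.    0.2] z 0.024314018529788435 F chassis x,y,z [-14.1   0.2   2.5]
t 12.925 tcp in chassis [-79.   -2.    0.2] z 0.024304421535169225 F chassis x,y,z [-14.3   0.7   2.6]
t 13.05 tcp in chassis [-78.5  -2.    0.2] z 0.024304643057981166 F chassis x,y,z [-13.3   0.5   2. ]
```

```bash
P='python3 -c "
from h import *
tcp(np.load(\"c2.npy\"))"'
python3 -m handwheel '[{"dx":0.1,"dy":0,"dz":0,"wx":0,"wy":0,"wz":0,"claw":60},{"dx":0.1,"dy":0,"dz":0,"wx":0,"wy":0,"wz":0,"claw":60},{"dx":0.1,"dy":0,"dz":0,"wx":0,"wy":0,"wz":0,"claw":60}]' >/dev/null; eval "$P"
python3 -m handwheel '[{"dx":0.05,"dy":0,"dz":0,"wx":0,"wy":0,"wz":0,"claw":60},{"dx":0.05,"dy":0,"dz":0,"wx":0,"wy":0,"wz":0,"claw":60}]'>/dev/null; eval "$P"
python3 -m handwheel '[{"dx":0.05,"dy":0,"dz":0,"wx":0,"wy":0,"wz":0,"claw":60},{"dx":0.05,"dy":0,"dz":0,"wx":0,"wy":0,"wz":0,"claw":60}]'>/dev/null; eval "$P"
```

```text
t 13.425 tcp in chassis [-75.5  -2.    0.2] z 0.02432747531764678 F chassis x,y,z [-14.7   1.    1.4]
t 13.675 tcp in chassis [-74.5  -2.    0.2] z 0.024307996962967853 F chassis x,y,z [-13.5   0.2   1.5]
t 13.925 tcp in chassis [-73.5  -2.    0.2] z 0.02432685576880769 F chassis x,y,z [-14.1   0.7   2. ]
```

```bash
P='python3 -c "
from h import *
tcp(np.load(\"c2.npy\"))"'
python3 -m handwheel '[{"dx":0.05,"dy":0,"dz":0,"wx":0,"wy":0,"wz":0,"claw":60}]' >/dev/null; eval "$P"
python3 -m handwheel '[{"dx":0.04,"dy":0,"dz":0,"wx":0,"wy":0,"wz":0,"claw":60}]'>/dev/null; eval "$P"
python3 -m handwheel '[{"dx":0.04,"dy":0,"dz":0,"wx":0,"wy":0,"wz":0,"claw":60}]'>/dev/null; eval "$P"
```

```text
t 14.05 tcp in chassis [-73.   -1.9   0.2] z 0.024303881572006324 F chassis x,y,z [-13.8   1.6   2. ]
t 14.175 tcp in chassis [-72.6  -2.    0.2] z 0.02432560099223605 F chassis x,y,z [-13.4   1.    2.4]
t 14.3 tcp in chassis [-72.6  -1.9   0.2] z 0.02430732639856403 F chassis x,y,z [-18.2   0.5   2.7]
```

```bash
P='python3 -c "
from h import *
tcp(np.load(\"c2.npy\"))"'
python3 -m handwheel '[{"dx":0.04,"dy":0,"dz":0,"wx":0,"wy":0,"wz":0,"claw":60},{"dx":0,"dy":0,"dz":0,"wx":0,"wy":0,"wz":0,"claw":60},{"dx":0,"dy":0,"dz":0,"wx":0,"wy":0,"wz":0,"claw":60}]' >/dev/null; eval "$P"
```

```text
t 14.675 tcp in chassis [-72.6  -1.9   0.2] z 0.024315963496254346 F chassis x,y,z [-17.7   1.5   3.2]
```

```bash
P='python3 -c "
from h import *
tcp(np.load(\"c2.npy\"))"'
python3 -m handwheel '[{"dx":0.06,"dy":0,"dz":0,"wx":0,"wy":0,"wz":0,"claw":60},{"dx":0,"dy":0,"dz":0,"wx":0,"wy":0,"wz":0,"claw":60}]' >/dev/null; eval "$P"
python3 - <<'E'
from h import *
g=optics.grab_frame("top");a=cv2.resize(g["frame"][190:340,215:395],None,fx=4,fy=4,interpolation=cv2.INTER_CUBIC)
cv2.imwrite("pics/t6.png",a)
E
```

```text
t 14.925 tcp in chassis [-72.6  -1.9   0.2] z 0.024341350028785833 F chassis x,y,z [-21.6   1.6   3.6]
```

```bash
python3 -m handwheel '[{"dx":-2,"dy":0,"dz":0,"wx":0,"wy":0,"wz":0,"claw":60},{"dx":-2,"dy":0,"dz":0,"wx":0,"wy":0,"wz":0,"claw":0},{"dx":0,"dy":0,"dz":-5.5,"wx":0,"wy":0,"wz":0,"claw":0},{"dx":0,"dy":0,"dz":-5.5,"wx":0,"wy":0,"wz":0,"claw":0},{"dx":0,"dy":0,"dz":0,"wx":0,"wy":0,"wz":0,"claw":0}]'
python3 - <<'E'
from h import *
tcp(np.load('c2.npy'))
g=optics.grab_frame("wrist");cv2.imwrite("pics/w7.png",g["frame"])
E
```

```text
clock: 15.6
position: [0.546, -0.0433, 0.1377]
tool_rot: [3.136, -0.002, 1.402]
force: [-0.0, 0.9, -0.7]
grip_width: 0.0001
finger_force: 0.0
t 15.6 tcp in chassis [-108.5   -4.     0.3] z 0.1376871545198707 F chassis x,y,z [ 0.8  0.2 -0.7]
```

View pics/w7.png

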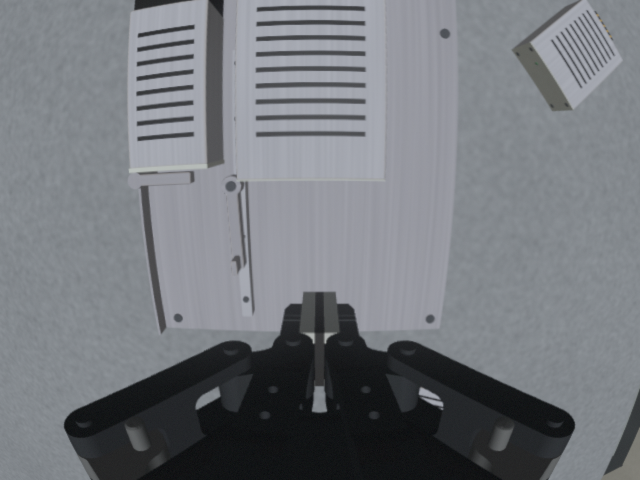

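The module is seated: its back edge runs from (238,180) to (384,180), level with the latch pivot at (231,186). It took 21.6 N on the hard stop after 8 mm of contact travel, with no spring-back. The latch is still parked, with its tab at (237,263). Next I'll go to the far side of the bar with the fingers shut.

```bash
python3 -m handwheel '[{"dx":-0.5,"dy":-4.2,"dz":0,"wx":0,"wy":0,"wz":0,"claw":0},{"dx":-0.5,"dy":-4.2,"dz":0,"wx":0,"wy":0,"wz":0,"claw":0},{"dx":0,"dy":0,"dz":0,"wx":0,"wy":0,"wz":0,"claw":0}]'
python3 - <<'E'
from h import *
c=np.load('c2.npy');tcp(c)
g=optics.grab_frame("wrist")
mo=[((0,0),0)]
R=lambda q:(c[0]+(np.cos(c[2])*q[0]-np.sin(c[2])*q[1])/1e3,c[1]+(np.sin(c[2])*q[0]+np.cos(c[2])*q[1])/1e3,q[2]/1e3)
print([np.round(fproj(g,R(q))) for q in ((-65.5,52.5,40),(-123.5,52.5,40),(-60,-46,55),(-60,46,55))])
cv2.imwrite("pics/w8.png",g["frame"])
E
```

```text
clock: 16.02
position: [0.4569, -0.0387, 0.1335]
tool_rot: [-3.138, -0.0, 1.402]
force: [1.2, 0.8, -0.7]
grip_width: -0.0001
finger_force: 0.0
t 16.025 tcp in chassis [-119.5   84.6    0.3] z 0.13354966891716671 F chassis x,y,z [ 1.  -1.  -0.7]
[array([369., 168.]), array([366., 255.]), array([519., 169.]), array([384., 161.])]
```

```bash
P='python3 -c "
from h import *
tcp(np.load(\"c2.npy\"))"'
python3 -m handwheel '[{"dx":0,"dy":0,"dz":5.1,"wx":0,"wy":0,"wz":0,"claw":0},{"dx":0,"dy":0,"dz":5.1,"wx":0,"wy":0,"wz":0,"claw":0},{"dx":0,"dy":0.6,"dz":0,"wx":0,"wy":0,"wz":0,"claw":0}]'>/dev/null;eval "$P"
python3 -m handwheel '[{"dx":0,"dy":0.5,"dz":0,"wx":0,"wy":0,"wz":0,"claw":0},{"dx":0,"dy":0.5,"dz":0,"wx":0,"wy":0,"wz":0,"claw":0},{"dx":0,"dy":0.5,"dz":0,"wx":0,"wy":0,"wz":0,"claw":0},{"dx":0.1,"dy":0.5,"dz":0,"wx":0,"wy":0,"wz":0,"claw":0}]'>/dev/null;eval "$P"
```

```text
t 16.45 tcp in chassis [-120.    77.1    0.3] z 0.029729179189599938 F chassis x,y,z [-0.5 -0.6  0.5]
t 16.95 tcp in chassis [-118.    55.     0.3] z 0.032979608492447715 F chassis x,y,z [0.1 1.4 2.8]
```

```bash
P='python3 -c "
from h import *
tcp(np.load(\"c2.npy\"))"'
python3 -m handwheel '[{"dx":0.3,"dy":0.5,"dz":0,"wx":0,"wy":0,"wz":0,"claw":0},{"dx":0.3,"dy":0.5,"dz":0,"wx":0,"wy":0,"wz":0,"claw":0},{"dx":0.3,"dy":0.5,"dz":0,"wx":0,"wy":0,"wz":0,"claw":0},{"dx":0.4,"dy":0.4,"dz":0,"wx":0,"wy":0,"wz":0,"claw":0},{"dx":0.4,"dy":0.3,"dz":0,"wx":0,"wy":0,"wz":0,"claw":0}]'>/dev/null;eval "$P"
python3 -m handwheel '[{"dx":0.5,"dy":0.3,"dz":0,"wx":0,"wy":0,"wz":0,"claw":0},{"dx":0.5,"dy":0.2,"dz":0,"wx":0,"wy":0,"wz":0,"claw":0},{"dx":0.4,"dy":0.1,"dz":0,"wx":0,"wy":0,"wz":0,"claw":0}]'>/dev/null;eval "$P"
```

```text
t 17.575 tcp in chassis [-101.2   33.3    0.3] z 0.03240860308634489 F chassis x,y,z [-2.9  0.2  1.5]
t 17.95 tcp in chassis [-86.7  27.7   0.3] z 0.03226365153307116 F chassis x,y,z [-2.8 -1.5  0.9]
```

```bash
P='python3 -c "
from h import *
tcp(np.load(\"c2.npy\"))"'
python3 -m handwheel '[{"dx":0.3,"dy":0.1,"dz":0,"wx":0,"wy":0,"wz":0,"claw":0},{"dx":0.1,"dy":0,"dz":0,"wx":0,"wy":0,"wz":0,"claw":0}]'>/dev/null;eval "$P"
python3 -m handwheel '[{"dx":0.1,"dy":0,"dz":0,"wx":0,"wy":0,"wz":0,"claw":0}]'>/dev/null;eval "$P"
python3 -m handwheel '[{"dx":0.1,"dy":0,"dz":0,"wx":0,"wy":0,"wz":0,"claw":0}]'>/dev/null;eval "$P"
```

```text
t 18.2 tcp in chassis [-82.8  26.9   0.3] z 0.03227086938420155 F chassis x,y,z [-1.8 -1.3  0.7]
t 18.325 tcp in chassis [-82.1  26.8   0.3] z 0.03232235814500652 F chassis x,y,z [-4.8 -0.2  0.3]
t 18.45 tcp in chassis [-82.   26.8   0.3] z 0.032330548860985076 F chassis x,y,z [-9.7 -1.   0.1]
```

```bash
python3 -m handwheel '[{"dx":0,"dy":0,"dz":0,"wx":0,"wy":0,"wz":0,"claw":0},{"dx":0,"dy":0,"dz":0,"wx":0,"wy":0,"wz":0,"claw":0},{"dx":-2,"dy":0,"dz":0,"wx":0,"wy":0,"wz":0,"claw":0},{"dx":-2,"dy":0,"dz":0,"wx":0,"wy":0,"wz":0,"claw":0},{"dx":0,"dy":0,"dz":-5.5,"wx":0,"wy":0,"wz":0,"claw":0},{"dx":0,"dy":0,"dz":-5.5,"wx":0,"wy":0,"wz":0,"claw":0},{"dx":0,"dy":0,"dz":0,"wx":0,"wy":0,"wz":0,"claw":0},{"dx":0,"dy":0,"dz":0,"wx":0,"wy":0,"wz":0,"claw":0}]'
python3 - <<'E'
from h import *
tcp(np.load('c2.npy'))
g=optics.grab_frame("wrist");cv2.imwrite("pics/w9.png",g["frame"])
E
```

```text
clock: 19.45
position: [0.5134, -0.0498, 0.1421]
tool_rot: [-3.141, -0.001, 1.402]
force: [-0.5, 0.1, -0.2]
grip_width: 0.0
finger_force: 0.0
t 19.45 tcp in chassis [-120.6   27.     0.3] z 0.14208801464982035 F chassis x,y,z [ 0.   0.5 -0.2]
```

View pics/w9.png

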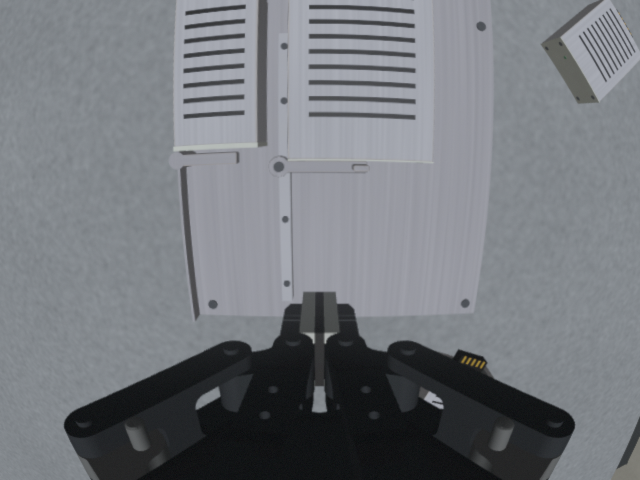

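The latch bar lies square across the module's back, from the pivot at (279,166) to its tip at (369,167). The module is seated with its back edge at row 162, and the arm is clear.

```bash
python3 -c "
from workcell import job_done
print(job_done())"
```

```text
the job is handed in; nothing more can be done
None
```

The module is fully home in the socket (peak push reading about 22 N), the latch is shut behind it, and I handed the job in at about 19.5 s; the dish, screwdriver and dust cap were not touched, and no verdict came back.

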